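Reseat the battery packs of a microscope lamp

TASK

The microscope lamp has lost power because battery packs in its cream battery box have worked loose. Press the box's upright snap tab inward so that the cover springs free, lift the cover off by its ridge and set it down (do not drop it) flat, ridge up, in the middle of the grey mat. Then press down every battery pack that stands proud until all three are fully home, without disturbing the bottle, dishes or slide box.

Things in the scene. Friction and masses are not known exactly. Their poses are not given: they have to be found in the camera images.
- battery_box: Battery box of a microscope lamp, cream plastic, fixed: 180 mm long (its x), 120 mm wide (y), rim 76 mm high. Origin: centre of its underside, z up. Snap tab and lamp jacks are at its -x end. The cover rests inside the rim on a ledge 70 mm up; below it an open compartment 160 x 100 mm, deck 48 mm up, holds three battery packs in a row along x.
- snap_tab (a joint): Angle of the springy upright tab (rad): 0 at rest, 0.30 fully pressed inward (box +x, towards its middle). Hinge 40 mm above the bench; tab stands 30 mm out of a slot in the cover; its outer nib hooks over the cover's end bar. 0.2 rad (11 mm at the pad, 5 N) frees the cover: its tab end springs up 10 mm (4 degrees) and stays up; the tab returns when let go.
- tab_face (a point): Middle of the outer (box -x) face of the tab's finger pad, 28 mm wide, 17 mm high; at rest 68 mm from the box's centre towards its -x, on its centre line, 97.5 mm above the bench. The freed cover's end bar, outside the tab, rises to 85 mm above the bench: press with fingertips no lower than 88 mm.
- cover_grip (a point): Middle of the ridge on the loose cover: cream plate 166 x 106 x 5 mm (x, y, z), flat below, 120 g. Ridge 54 mm long (x), 14 mm thick (y), 30 mm above the plate. The point is 20 mm above the underside, 15 mm below the ridge top, 17 mm from plate middle towards +x. On the box its axes are the box's, underside 70 mm up; lift straight up 45 mm to clear the tab.
- mat: Fixed flat grey mat on the bench, 220 x 170 mm (its x, y), 3 mm thick; origin: centre of its underside.
- pack_a (a joint): How far battery pack a stands proud of its home position (m): 0 fully home, at most 0.012. Two of the three packs start 7 to 11 mm proud. It slides straight down in its socket against about 6 N of friction and stays where it is left.
- pack_a_top (a point): Centre of the top face of grey battery pack a, 36 mm (box x) by 74 mm (box y), under the cover. Fully home it is 56 mm above the bench; the packs sit 25 mm towards -x, 14 mm and 53 mm towards +x of the box's centre, in any order.
- pack_b (a joint): How far battery pack b stands proud of its home position (m): 0 fully home, at most 0.012. Two of the three packs start 7 to 11 mm proud. It slides straight down in its socket against about 6 N of friction and stays where it is left.
- pack_b_top (a point): Centre of the top face of grey battery pack b, 36 mm (box x) by 74 mm (box y), under the cover. Fully home it is 56 mm above the bench; the packs sit 25 mm towards -x, 14 mm and 53 mm towards +x of the box's centre, in any order.
- pack_c (a joint): How far battery pack c stands proud of its home position (m): 0 fully home, at most 0.012. Two of the three packs start 7 to 11 mm proud. It slides straight down in its socket against about 6 N of friction and stays where it is left.
- pack_c_top (a point): Centre of the top face of grey battery pack c, 36 mm (box x) by 74 mm (box y), under the cover. Fully home it is 56 mm above the bench; the packs sit 25 mm towards -x, 14 mm and 53 mm towards +x of the box's centre, in any order.
- reagent_bottle: Bystander: amber bottle, 56 mm across, 110 mm tall; origin at the centre of its underside.
- petri_dishes: Bystander: stack of white dishes, 64 mm across, 50 mm tall; origin at the centre of its underside.
- slide_box: Bystander: flat grey slide box, 47 x 87 x 35 mm; origin at the centre of its underside.
Mind the look-alikes: they are no part of the job. What is meant by the part that bears cover_grip is not turquoise, and is the larger of those in its own colour. Of the things that look like the battery_box, take the one that is farthest to the robot's right at the start.

How it is judged:
On the way, in this order (a step that is already met when the one before it is completed fails the run):
1. the snap tab is pressed inward, far enough to free the cover (value of joint snap_tab above 0.12 rad), for 0.05 s.
2. the cover is set down on the mat while still held (horizontal distance between cover_grip and mat below 0.05 m and z of cover_grip in the frame of mat below 0.036 m and contact force between the fingers and anything else above 0.3 N).
3. all three packs are fully home (value of joint each of pack_a, pack_b, pack_c below 0.002 m), for 0.2 s.
At the end, for the whole second after the job is handed in: The cover lies flat (within 4 degrees, ridge up) on the mat, its ridge within 50 mm of the mat's centre, and all three battery packs stand less than 2 mm proud of home (all of step 3 and horizontal distance between cover_grip and mat below 0.05 m and z of cover_grip in the frame of mat below 0.029 m and angle between cover_grip's own z axis and vertical below 0.07 rad); the robot touches nothing.
It fails at once if the reagent bottle is moved by more than 20 mm or tipped (distance of reagent_bottle from where it was at the start of the episode above 0.02 m or angle between reagent_bottle's own z axis and vertical above 0.5 rad).
It fails at once if the petri dishes is moved by more than 20 mm or tipped (distance of petri_dishes from where it was at the start of the episode above 0.02 m or angle between petri_dishes's own z axis and vertical above 0.5 rad).
It fails at once if the slide box is moved by more than 20 mm or tipped (distance of slide_box from where it was at the start of the episode above 0.02 m or angle between slide_box's own z axis and vertical above 0.5 rad).
It also fails if it takes over 70 s, if anything falls off the work surface, if the arm or the gripper's body presses on something with over 40 N, if the wrist force passes 120 N, or if a joint passes its speed limit or range.

ROBOT

A 7-joint arm with a two-finger parallel gripper is mounted at the origin on the work surface. World frame = base frame: x ahead of the robot, y to its left, z up, the work surface at z = 0. Lengths are in m, angles in rad, forces in N, time in s.
With the tool pointing down it reaches from about 0.425 to 0.8 m from the base axis. Payload 8.3 kg.
Tool frame: the origin (TCP) lies where the fingers leave the gripper's body, on its centre line; the fingertips stand 73 mm ahead of it and the grasp point (between the pads) lies 54 mm ahead of it (r.grip_point_offset is the distance from the TCP to the grasp point, in m); z points along the fingers, y is the direction in which the jaws open and shut (so a half turn about z gives the same grasp; the last joint's range is limited). The gripper opens to 85 mm and grips with 20 to 120 N. Pads are 22 mm wide; open, the fingers measure 114 mm over their backs; the gripper's body (76 mm by 85 mm) begins 54 mm behind the grasp point. The pads swing forward as they close: fully open they stand 13 mm farther back than shut.
Start: joints at [-1.283, 0.383, 0.016, 1.37, -0.006, 1.388, -0.046], TCP at [0.215, 0.587, 0.304] pointing down, gripper open.
Joint ranges: [-2.95, 2.95], [-0.25, 2.06], [-1.52, 1.56], [0.18, 2.33], [-1.44, 4.58], [0.02, 2.06], [-3.01, 3.01]. Speed limits (rad/s): [2.39, 2.39, 3.01, 3.01, 3.14, 3.14, 3.14].

INTERFACE

Orientations are given as a rotation vector (axis times angle).
In Python, from rig import r, capture, silhouettes gives the robot as it stands. The module is installed in compiled form; this text tells all that it offers.
- The arm moves only by the tool arm_command, never from a script. Its argument "rows" is a list that holds one entry, the list of rows, each a list of 7 numbers: the shift along the world's x, y, z normalised to -1 to 1, where 1 is 30 cm, then the turn, a rotation vector about the world's x, y, z normalised to -1 to 1, where 1 is pi rad, then the closure, from -1 (fully open) to 1 (shut). A call has 1 to 12 rows; each row is the pose to reach, as a shift and turn from the pose commanded when the call began, turning the shorter way round; what a row does not reach only later rows make up. A row lasts 1/8 s, in which the tool goes at most 62.5 mm and 10.7 degrees, less where a joint would pass 70% of its speed; a pose out of reach is approached as far as the arm can. A call with a number of a shift or a turn outside -1 to 1 is refused whole. A call with a gripper value outside its range is refused whole. The fingers move at their own pace and stop on an object; "squeeze" is the grip in N (left out, the last holds). Time passes only in rows, so rows that repeat a pose let the fingers close. It gives the time, the measured TCP pose, the force and the opening at its end, in the units of the state.
- r.sense(): the state, without advancing time (a new reading comes with each control period).
- capture(name): name is "side" or "top"; returns a dict with "image" (384x512x3 uint8, red, green, blue), "fx", "fy", "cx", "cy" (pixels), "world_from_camera" (4x4, takes a point from camera to world coordinates). Camera axes: x right, y up, looking along -z (the intrinsics and any distortion apply to the point x, -y, -z); pixel columns grow to the right and rows downward; lengths in m; the calibration is good to about 2 mm. A picture is of the moment at which its call begins. There is no depth.
- r.hand_in(): hands the job in, once; it reports no verdict.
Trained networks look in a picture, given as the dict that the camera call returned (one of the last four; its "shot" number tells which), for a name from the list of things; names that differ only in an ending like _2 or _b are one class to them, and where a whole thing is asked for, a point or a joint stands for the part that bears it (a point fixed in the world has none). Each returns a list of dicts, best first, with "p" (0 to 1); they miss things now and then, are a little off and sometimes report something else, mostly with a low value. They report only what shows in the picture. A call takes as long as a camera call. They do not tell look-alikes from the thing itself.
- silhouettes(picture, thing): "region" (384x512 bool, what is visible of it) and "centre" ([column, row] in pixels, amid what is visible of it).
The state is a dict: "time": time; "joint_positions": joint angles; "dq": joint speeds; "joint_torque": joint torques, N m; "tcp_pos": TCP position; "eef_rot": TCP orientation; "contact_force": force on the tool from outside, world axes, zero at the start; "ft_torque": the same for the moment, N m; "width": finger opening in m.
Only numpy, scipy, OpenCV 4.12 (cv2) and the standard library are available. Lean on these libraries where they do the work, as an engineer would, in place of code of your own. Each camera call takes 0.05 s, during which the arm holds its last target.

## Working session

There is one attempt and no reset: what is moved stays moved. The work goes in short steps, Python scripts to look and compute and a tool call to move; the robot and the scene stay as the last step left them, time stands still between calls to the robot, and variables do not carry over. Pictures are saved under pics/ and viewed, and the job is handed in when it is done.

Besides the shell and the picture viewer there is one more tool, called after "Call:" as a command line: name --argument value ..., lists and objects as JSON in quotes. arm_command: Moves the arm, as the interface text tells. Its arguments: {"type":"object","properties":{"rows":{"type":"array"},"squeeze":{"type":"number"}},"required":["rows"]}

```bash
mkdir -p pics; cat > h.py <<'E'
import numpy as np, cv2
from rig import r, capture, silhouettes
def save(c,n): cv2.imwrite('pics/'+n,cv2.cvtColor(c['image'],cv2.COLOR_RGB2BGR))
def proj(c,P):
    T=np.linalg.inv(c['world_from_camera']); P=np.atleast_2d(P)
    q=P@T[:3,:3].T+T[:3,3]; x=q[:,0];y=-q[:,1];z=-q[:,2]
    return np.c_[c['fx']*x/z+c['cx'],c['fy']*y/z+c['cy']]
def ray(c,uv):
    T=np.array(c['world_from_camera']);d=np.array([(uv[0]-c['cx'])/c['fx'],-(uv[1]-c['cy'])/c['fy'],-1.])
    return T[:3,3],T[:3,:3]@d
def onz(c,uv,z):
    o,d=ray(c,uv);return o+d*(z-o[2])/d[2]
def tri(c1,u1,c2,u2):
    o1,d1=ray(c1,u1);o2,d2=ray(c2,u2)
    s=np.linalg.lstsq(np.c_[d1,-d2],o2-o1,rcond=None)[0]
    a=o1+d1*s[0];b=o2+d2*s[1];return (a+b)/2,np.linalg.norm(a-b)
E
python3 - <<'E'
from h import *
print(r.sense())
for n in ('top','side'):
    c=capture(n);save(c,n+'0.png');print(n,c.keys(),c['fx'],c['cx'],np.round(c['world_from_camera'],3))
    for t in ('battery_box','cover_grip','snap_tab','mat','reagent_bottle','petri_dishes','slide_box'):
        for s in silhouettes(c,t):
            ys,xs=np.where(s['region']);print(n,t,round(s['p'],2),np.round(s['centre']),len(xs),xs.min(),xs.max(),ys.min(),ys.max(), np.round(onz(c,s['centre'],0.05),3))
E
```

```text
{'time': 0.0, 'joint_positions': array([-1.28291734,  0.38426938,  0.01639296,  1.37119198, -0.00627676,
        1.38819363, -0.04649085]), 'dq': array([-0.00166478, -0.00022211, -0.00047232,  0.00138777,  0.00129668,
       -0.00119336,  0.00063829]), 'joint_torque': array([-7.84324639e-04, -6.27599430e+01,  8.43816027e-01, -3.71823764e+01,
        1.64946582e-02,  1.42210023e-02, -1.72157405e-05]), 'tcp_pos': array([0.21462157, 0.58659944, 0.30284229]), 'eef_rot': array([-0.54804033, -3.09313216,  0.00312911]), 'contact_force': array([-0.3273546 , -0.2897094 , -0.59009862]), 'ft_torque': array([ 0.05268858, -0.07314838, -0.02566156]), 'width': 0.0851481683976893}
top dict_keys(['image', 'fx', 'fy', 'cx', 'cy', 'world_from_camera', 'shot']) 353.0839341145171 260.98835815471153 [[ 0.021  0.985 -0.173  0.361]
 [-0.999  0.017 -0.029  0.061]
 [-0.025  0.173  0.985  1.119]
 [ 0.     0.     0.     1.   ]]
top battery_box 0.91 [241. 223.] 231 221 258 211 228 [0.442 0.152 0.05 ]
top battery_box 0.79 [181. 121.] 2549 156 202 91 152 [0.766 0.354 0.05 ]
top cover_grip 0.75 [191. 271.] 1876 165
[... 820 characters left out ...]
79 263 324 111 159 [0.758 0.343 0.05 ]
side cover_grip 0.93 [245. 185.] 1342 216 277 163 204 [0.528 0.189 0.05 ]
side cover_grip 0.83 [231. 160.] 451 217 247 146 172 [0.522 0.307 0.05 ]
side cover_grip 0.62 [166. 192.] 1366 144 186 171 213 [0.294 0.247 0.05 ]
side snap_tab 0.48 [247. 202.] 1263 212 282 160 223 [0.509 0.123 0.05 ]
side snap_tab 0.42 [227. 186.] 75 224 231 183 196 [0.474 0.202 0.05 ]
side mat 0.7 [295. 296.] 5254 250 352 255 337 [ 0.517 -0.197  0.05 ]
side reagent_bottle 0.86 [345. 215.] 574 334 356 197 230 [ 0.756 -0.027  0.05 ]
side petri_dishes 0.91 [318. 171.] 419 306 326 163 187 [0.763 0.159 0.05 ]
side slide_box 0.67 [365. 251.] 591 353 376 235 267 [ 0.746 -0.151  0.05 ]
```

```bash
python3 -c "
import cv2
for n in ('top','side'):
    i=cv2.imread(f'pics/{n}0.png');i=i[80:310,130:390];cv2.imwrite(f'pics/{n}0z.png',cv2.resize(i,None,fx=2.6,fy=2.6,interpolation=cv2.INTER_CUBIC))"
```

```text
(no output)
```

View pics/top0z.png

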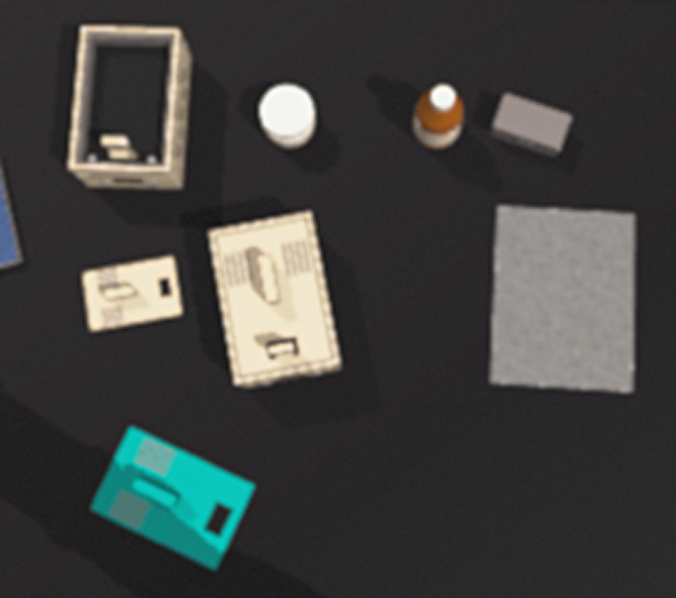

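View pics/side0z.png

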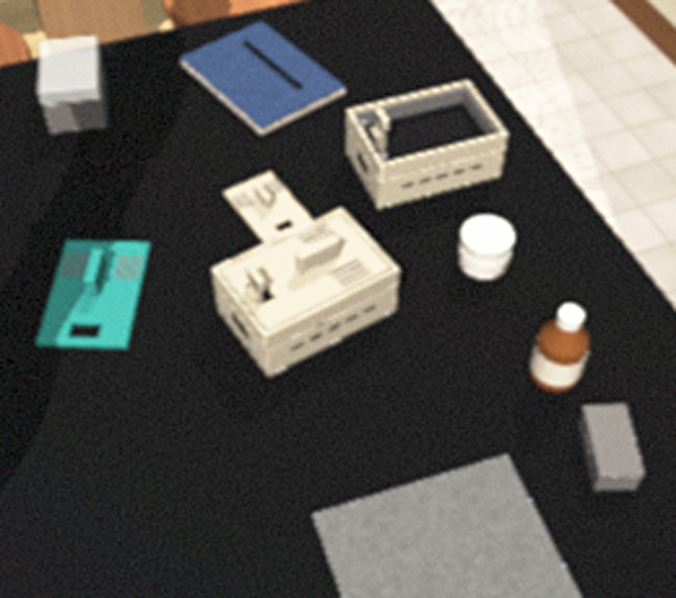

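Top view: the right-most cream box is at zoom (275,298), with its tab end (280,347) facing the robot. The grey mat is at (563,298). I'll zoom in to fit the box accurately.

```bash
python3 -c "
import cv2
i=cv2.imread('pics/top0.png')[150:240,200:275];a=cv2.resize(i,None,fx=6,fy=6,interpolation=cv2.INTER_CUBIC)
i=cv2.imread('pics/side0.png')[145:235,200:295];b=cv2.resize(i,None,fx=6,fy=6,interpolation=cv2.INTER_CUBIC)
for m in (a,b):
  for k in range(0,m.shape[1],60): cv2.putText(m,str(200+k//6),(k,10),0,.35,(0,255,255));cv2.line(m,(k,0),(k,4),(0,255,255))
  for k in range(0,m.shape[0],60): cv2.putText(m,str(k//6),(0,k+4),0,.35,(0,255,255))
cv2.imwrite('pics/a.png',a);cv2.imwrite('pics/b.png',b)"
```

```text
(no output)
```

View pics/a.png

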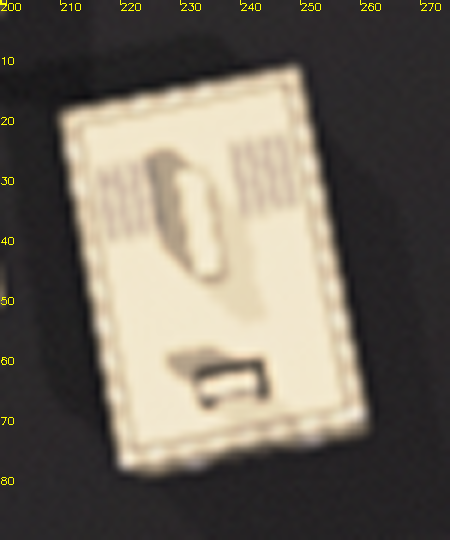

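View pics/b.png

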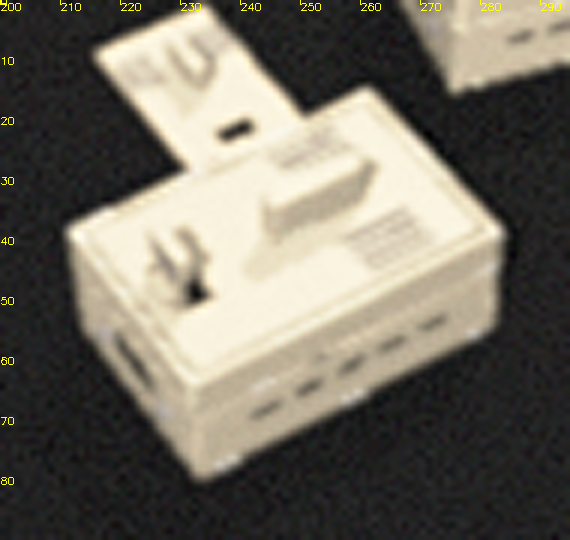

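```bash
cat >> h.py <<'E'
def Rz(a): return np.array([[np.cos(a),-np.sin(a),0],[np.sin(a),np.cos(a),0],[0,0,1]])
E
python3 - <<'E'
from h import *
from scipy.optimize import least_squares
ct=capture('top');cs=capture('side')
B=lambda sx,sy,z:[sx*.09,sy*.06,z]
# +x up in top image; +y left
obs_t=[(B(1,1,.076),(210,168.5)),(B(1,-1,.076),(249.7,161)),(B(-1,1,.076),(220,226.5)),(B(-1,-1,.076),(261,220.5)),]
obs_s=[(B(-1,1,.076),(211.5,183.5)),(B(1,1,.076),(261,159.5)),(B(1,-1,.076),(283,184)),(B(-1,-1,.076),(232.5,209)),(B(-1,-1,0),(233.5,224.5)),(B(-1,1,0),(214,199.5)),(B(1,-1,0),(282,199))]
def res(p,sel='ts'):
    o=[]
    for k,c,ob in (('t',ct,obs_t),('s',cs,obs_s)):
        if k in sel:
            P=np.array([b for b,_ in ob])@Rz(p[2]).T+[p[0],p[1],p[3]]
            o.append((proj(c,P)-np.array([u for _,u in ob])))
    return np.vstack(o)
for sel in ('ts','t','s'):
    f=lambda p:res(np.r_[p,0] if len(p)==3 else p,sel).ravel()
    for p0 in ([.5,.15,.1,0],[.5,.15,.1]):
        if sel!='ts' and len(p0)==4: continue
        s=least_squares(f,p0,loss='soft_l1');print(sel,np.round(s.x,4),np.round(s.fun.reshape(-1,2),1).tolist())
# mat
for c in (ct,cs):
    m=silhouettes(c,'mat')[0]['region'];q=cv2.minAreaRect(np.argwhere(m)[:,::-1].astype(np.float32))
    cn=max(cv2.findContours(m.astype(np.uint8),0,2)[0],key=cv2.contourArea)
    ap=cv2.approxPolyDP(cv2.convexHull(cn),4,True)[:,0]
    W=np.array([onz(c,u,.003) for u in ap]);print(ap.tolist(),np.round(W,3).tolist(),W.mean(0))
    for w in cn[::1,0][:0]:pass
    P=np.array([onz(c,u,.003)[:2] for u in cn[:,0]],np.float32);print(cv2.minAreaRect(P))
print(np.round([tri(ct,(232,184),cs,(252,176))],3))
E
```

```text
ts [0.5288 0.1695 0.213  0.0006] [[0.4, 0.3], [-0.6, 0.2], [0.5, 0.6], [-0.6, -1.3], [-0.1, -0.5], [0.4, 0.1], [0.7, -0.8], [-0.6, 0.5], [-0.2, 0.6], [-0.3, -0.4], [0.5, 0.3]]
ts [0.5289 0.1698 0.2129] [[0.3, 0.3], [-0.7, 0.2], [0.4, 0.5], [-0.7, -1.3], [-0.1, -0.4], [0.4, 0.2], [0.7, -0.7], [-0.6, 0.5], [-0.1, 0.7], [-0.2, -0.3], [0.5, 0.4]]
t [0.5289 0.1693 0.2028] [[0.7, 0.0], [-0.2, 0.4], [0.2, 0.4], [-0.8, -1.0]]
s [0.5288 0.1704 0.2208] [[-0.2, -0.3], [0.1, 0.0], [0.5, -1.0], [-0.4, 0.5], [0.0, 0.6], [-0.3, -0.2], [0.3, 0.0]]
[[322, 160], [372, 164], [371, 229], [319, 225]] [[0.656, -0.102, 0.003], [0.645, -0.262, 0.003], [0.436, -0.252, 0.003], [0.445, -0.091, 0.003]] [ 0.545626   -0.17673022  0.003     ]
((0.5458731651306152, -0.17567236721515656), (0.16988851130008698, 0.22304704785346985), 87.19396209716797)
[[323, 255], [351, 308], [272, 336], [251, 278]] [[0.654, -0.097, 0.003], [0.648, -0.261, 0.003], [0.435, -0.253, 0.003], [0.442, -0.091, 0.003]] [ 0.54460833 -0.17550888  0.003     ]
((0.5446435809135437, -0.1761930286884308), (0.1698632389307022, 0.2190294861793518), 87.55693054199219)Traceback (most recent call last):
  File "<stdin>", line 28, in <module>
    return _wrapfunc(a, 'round', decimals=decimals, out=out)
    return _wrapit(obj, method, *args, **kwds)
    conv = _array_converter(obj)
ValueError: setting an array element with a sequence. The requested array has an inhomogeneous shape after 2 dimensions. The detected shape was (1, 2) + inhomogeneous part.
```

Call:
arm_command --rows '[[[0.4,-1,0,0,0,0.179,1],[0.4,-1,0,0,0,0.179,1],[0.4,-1,0,0,0,0.179,1],[0.4,-1,0,0,0,0.179,1],[0.4,-1,0,0,0,0.179,1],[0.4,-1,0,0,0,0.179,1]]]' --squeeze 40

```text
time: 1.75
tcp_pos: [0.3366, 0.283, 0.3044]
eef_rot: [-0.321, 3.124, 0.0]
contact_force: [-0.6, 0.5, -0.4]
width: -0.0001
```

Call:
arm_command --rows '[[[0.4,-0.95,0,0,0,0.002,1],[0.4,-0.95,0,0,0,0.002,1],[0.4,-0.95,0,0,0,0.002,1],[0.4,-0.95,0,0,0,0.002,1],[0.4,-0.95,0,0,0,0.002,1],[0.4,-0.95,-0.2,0,0,0.002,1],[0.4,-0.95,-0.4,0,0,0.002,1],[0.4,-0.95,-0.6,0,0,0.002,1],[0.4,-0.95,-0.65,0,0,0.002,1],[0.4,-0.95,-0.65,0,0,0.002,1]]]'

```text
time: 3.0
tcp_pos: [0.4551, 0.0023, 0.1093]
eef_rot: [0.342, -3.122, 0.001]
contact_force: [-0.0, -0.1, 0.5]
width: -0.0002
```

```bash
python3 - <<'E'
from h import *
c=capture('side');save(c,'s1.png');s=r.sense();print(s['tcp_pos'],s['contact_force'])
p=s['tcp_pos'];print(proj(c,[p,p-[0,0,.073],p-[0,0,.086],[p[0],p[1],0]]))
i=cv2.imread('pics/s1.png')[170:330,200:360];cv2.imwrite('pics/s1z.png',cv2.resize(i,None,fx=3.7,fy=3.7,interpolation=2))
E
```

```text
[0.455947   0.002303   0.11037745] [0.55231368 0.24011476 0.41441041]
[[243.00416111 226.5902684 ]
 [243.90082209 241.87378004]
 [244.05038401 244.42305055]
 [244.32325385 249.07409427]]
```

View pics/s1z.png

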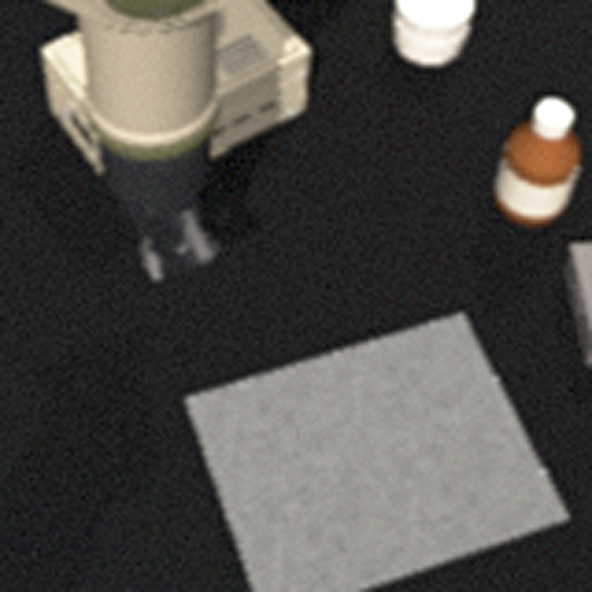

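Call:
arm_command --rows '[[[0,0,-0.03,0,0,0,1],[0,0,-0.05,0,0,0,1],[0,0,-0.06,0,0,0,1],[0,0,-0.07,0,0,0,1],[0,0,-0.08,0,0,0,1]]]'

```text
time: 3.68
tcp_pos: [0.4548, 0.0019, 0.0848]
eef_rot: [-0.341, 3.123, -0.0]
contact_force: [0.0, 0.5, 0.5]
width: 0.0001
```

Call:
arm_command --rows '[[[0,0,-0.02,0,0,0,1],[0,0,-0.03,0,0,0,1],[0,0,-0.035,0,0,0,1],[0,0,-0.04,0,0,0,1],[0,0,-0.045,0,0,0,1]]]'

```text
time: 4.3
tcp_pos: [0.4549, 0.0019, 0.0725]
eef_rot: [0.341, -3.123, -0.001]
contact_force: [-13.3, -0.8, 38.9]
width: 0.0002
```

Call:
arm_command --rows '[[[0,0,0.2,0,0,0,1],[0,0,0.4,0,0,0,1],[0,0,0.47,0,0,0,1],[-0.063,0.493,0.47,0,0,-0.001,1],[-0.063,0.493,0.47,0,0,-0.001,1],[-0.063,0.493,0.47,0,0,-0.001,1],[-0.063,0.493,0.47,0,0,-0.001,1],[-0.063,0.493,0.39,0,0,-0.001,1],[-0.063,0.493,0.316,0,0,-0.001,1],[-0.063,0.493,0.316,0,0,-0.001,1]]]'

```text
time: 5.55
tcp_pos: [0.4352, 0.1481, 0.165]
eef_rot: [0.333, -3.121, 0.003]
contact_force: [0.6, -0.9, 0.1]
width: 0.0
```

```bash
python3 - <<'E'
from h import *
c=capture('side');save(c,'s2.png');s=r.sense();print(s['tcp_pos'],s['contact_force'])
d=capture('top');save(d,'t2.png')
i=cv2.imread('pics/s2.png')[130:250,180:300];j=cv2.imread('pics/t2.png')[150:240,200:275]
cv2.imwrite('pics/s2z.png',np.hstack([cv2.resize(i,(400,400),interpolation=2),cv2.resize(j,(333,400),interpolation=2)]))
E
```

```text
[0.43579813 0.14855684 0.166068  ] [ 0.37144163 -0.27262206  0.01500094]
```

View pics/s2z.png

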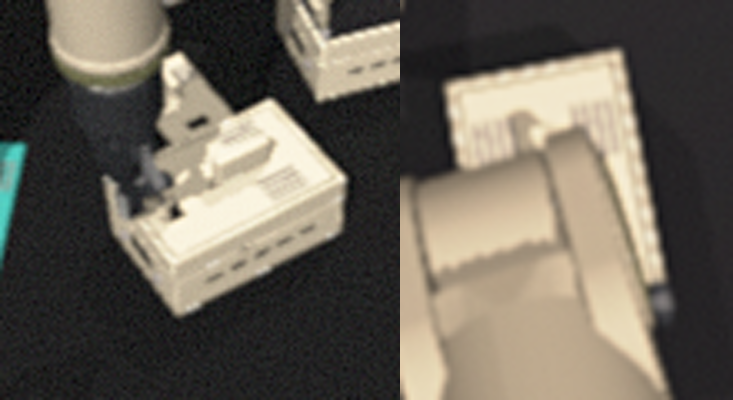

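Call:
arm_command --rows '[[[0.035,0.01,0,0,0,0,1],[0.06,0.017,0,0,0,0,1],[0.08,0.021,0,0,0,0,1],[0.09,0.024,0,0,0,0,1],[0.1,0.026,0,0,0,0,1],[0.1,0.026,0,0,0,0,1]]]'

```text
time: 6.4
tcp_pos: [0.4651, 0.1574, 0.1655]
eef_rot: [0.336, -3.121, 0.001]
contact_force: [-6.2, -2.0, -0.2]
width: 0.0002
```

Call:
arm_command --rows '[[[-0.05,-0.012,0,0,0,0,1],[-0.1,-0.022,0.0,0,0,0,1],[-0.1,-0.022,0.1,0,0,0,0],[-0.1,-0.022,0.3,0,0,0,0],[-0.1,-0.022,0.3,0,0,0,0]]]'

```text
time: 7.02
tcp_pos: [0.4379, 0.1518, 0.2609]
eef_rot: [-0.336, 3.115, 0.006]
contact_force: [-0.2, -0.2, -0.5]
width: 0.0426
```

```bash
python3 - <<'E'
from h import *
c=capture('side');save(c,'s3.png');s=r.sense();print(s['tcp_pos'],s['contact_force'],s['width'])
i=cv2.imread('pics/s3.png')[130:250,180:300]
cv2.imwrite('pics/s3z.png',cv2.resize(i,(600,600),interpolation=2))
E
```

```text
[0.43682327 0.15153945 0.25849535] [ 0.46910663  0.29303909 -0.99665245] 0.042610564375647135
```

View pics/s3z.png

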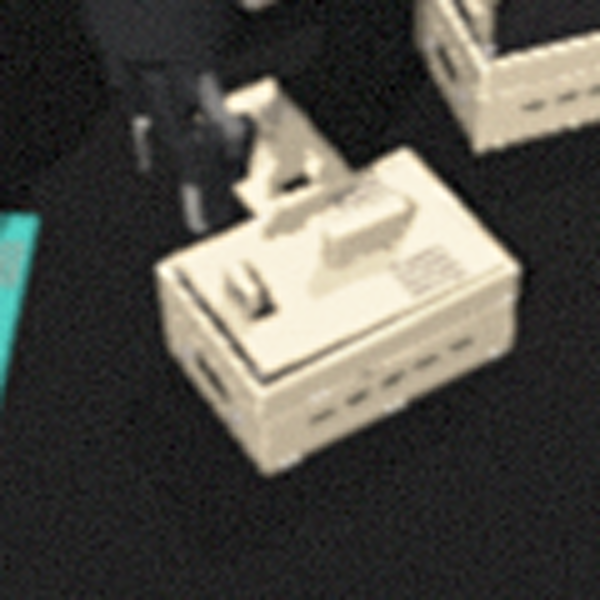

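Call:
arm_command --rows '[[[0.382,0.078,0,-0.0047,0.0218,0,0],[0.382,0.078,0,-0.0047,0.0218,0,0],[0.382,0.078,-0.1,-0.0047,0.0218,0,0],[0.382,0.078,-0.17,-0.0047,0.0218,0,0],[0.382,0.078,-0.17,-0.0047,0.0218,0,0],[0.382,0.078,-0.17,-0.0047,0.0218,0,0]]]'

```text
time: 7.82
tcp_pos: [0.5504, 0.1744, 0.2056]
eef_rot: [0.329, -3.054, 0.011]
contact_force: [-0.2, 0.2, 0.5]
width: 0.0426
```

```bash
cat > st.py <<'E'
from h import *
from scipy.spatial.transform import Rotation as R
s=r.sense();p=s['tcp_pos'];M=R.from_rotvec(s['eef_rot']).as_matrix();u=Rz(.213)
print('t',round(s['time'],2),'tcp',p.round(4),'w',s['width'].round(4),'F',s['contact_force'].round(1))
tip=p+.073*M[:,2];print('tip',tip.round(4),'tip box',(u.T@(tip-[.529,.170,0])).round(4),'zaxis box',(u.T@M[:,2]).round(3),'yaw jaw',np.degrees(np.arctan2(M[1,1],M[0,1])).round(2))
E
cat > shot.py <<'E'
import sys
from st import *
n=sys.argv[1];c=capture('side');save(c,n+'s.png');d=capture('top');save(d,n+'t.png')
x,y=map(int,proj(c,[.529,.17,.08])[0]);X,Y=map(int,proj(d,[.529,.17,.08])[0])
if len(sys.argv)>2: x,y=map(int,proj(c,[.545,-.176,.03])[0]);X,Y=map(int,proj(d,[.545,-.176,.03])[0])
f=lambda im,x,y:cv2.resize(cv2.imread(im)[y-50:y+50,x-50:x+50],(400,400),interpolation=2)
cv2.imwrite('pics/'+n+'z.png',np.hstack([f('pics/'+n+'s.png',x,y),f('pics/'+n+'t.png',X,Y)]))
E
python3 shot.py g1
```

```text
Traceback (most recent call last):
  File "shot.py", line 2, in <module>
    from st import *
  File "st.py", line 4, in <module>
    print('t',round(s['time'],2),'tcp',p.round(4),'w',s['width'].round(4),'F',s['contact_force'].round(1))
                                                      ^^^^^^^^^^^^^^^^
AttributeError: 'float' object has no attribute 'round'
```

```bash
sed -i "s/s\['width'\].round(4)/round(s['width'],4)/" st.py; python3 shot.py g1
```

```text
t 7.83 tcp [0.5504 0.1744 0.2056] w 0.0426 F [-0.2  0.2  0.5]
tip [0.5455 0.1733 0.1328] tip box [ 0.0168 -0.0002  0.1328] zaxis box [-0.07   0.    -0.998] yaw jaw 102.3
```

View pics/g1z.png

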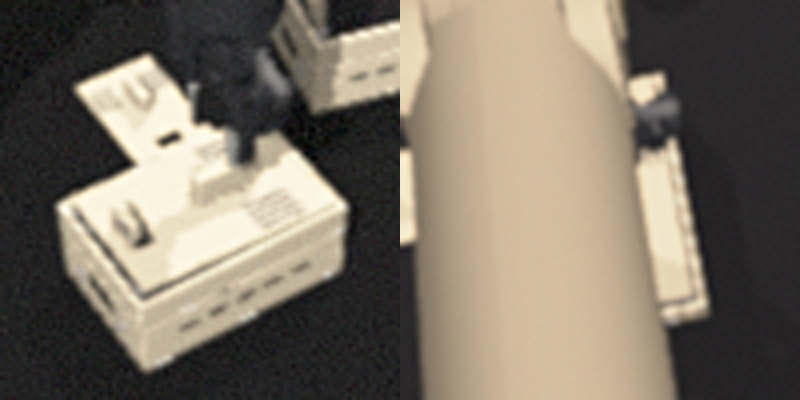

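Call:
arm_command --rows '[[[0.003,0,-0.07,0,0,0,0],[0.003,0,-0.13,0,0,0,0],[0.003,0,-0.162,0,0,0,0],[0.003,0,-0.162,0,0,0,0],[0.003,0,-0.162,0,0,0,0.3],[0.003,0,-0.162,0,0,0,1],[0.003,0,-0.162,0,0,0,1],[0.003,0,-0.162,0,0,0,1]]]' --squeeze 40

```text
time: 8.93
tcp_pos: [0.5518, 0.1745, 0.1574]
eef_rot: [0.329, -3.056, 0.011]
contact_force: [-0.6, -0.5, 5.6]
width: 0.0132
```

Call:
arm_command --rows '[[[0,0,0.02,0,0,0,1],[0,0,0.06,0,0,0,1],[0,0,0.12,0,0,0,1],[0,0,0.2,0,0,0,1],[0,0,0.3,0,0,0,1],[0,0,0.4,0,0,0,1],[0,0,0.4,0,0,0,1]]]' --squeeze 50

```text
time: 9.8
tcp_pos: [0.5526, 0.1745, 0.2804]
eef_rot: [0.329, -3.06, 0.009]
contact_force: [1.3, -0.7, -1.3]
width: 0.0131
```

```bash
 python3 shot.py g2
```

```text
t 9.8 tcp [0.5526 0.1745 0.2804] w 0.0131 F [ 1.3 -0.7 -1.3]
tip [0.548  0.1736 0.2075] tip box [ 0.0193 -0.0005  0.2075] zaxis box [-0.064  0.001 -0.998] yaw jaw 102.29
```

View pics/g2z.png

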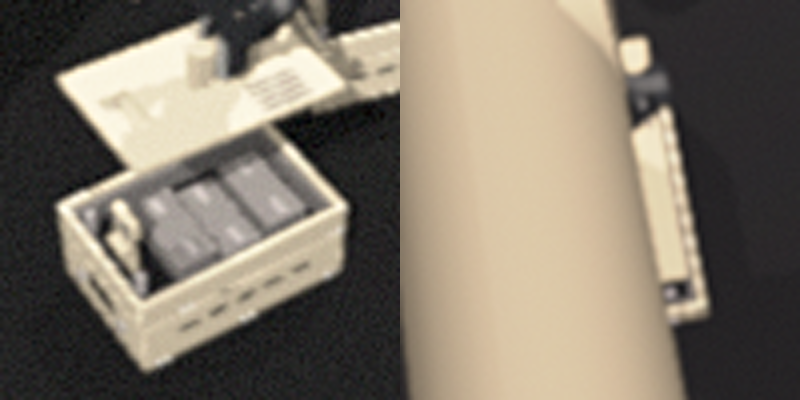

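Call:
arm_command --rows '[[[0,-0.1,0,0.0046,-0.021,0,1],[0,-0.25,0,0.0046,-0.021,0,1],[0,-0.4,0,0.0046,-0.021,0,1],[0,-0.55,0,0.0046,-0.021,0,1],[0,-0.7,0,0.0046,-0.021,0,1],[0,-0.85,0,0.0046,-0.021,0,1],[0,-0.95,0,0.0046,-0.021,0,1],[0,-1,0,0.0046,-0.021,0,1],[0,-1,0,0.0046,-0.021,0,1]]]'

```text
time: 11.02
tcp_pos: [0.551, -0.126, 0.276]
eef_rot: [0.334, -3.12, 0.0]
contact_force: [-0.1, -0.1, -1.7]
width: 0.0131
```

Call:
arm_command --rows '[[[0,-0.08,0,0,0,-0.04,1],[0,-0.165,0,0,0,-0.083,1],[0,-0.165,-0.1,0,0,-0.083,1],[0,-0.165,-0.2,0,0,-0.083,1],[0,-0.165,-0.3,0,0,-0.083,1],[0,-0.165,-0.4,0,0,-0.083,1],[0,-0.165,-0.4,0,0,-0.083,1],[0,-0.165,-0.4,0,0,-0.083,1]]]'

```text
time: 12.02
tcp_pos: [0.5521, -0.1742, 0.1576]
eef_rot: [-0.07, -3.139, -0.001]
contact_force: [0.7, -0.5, -1.2]
width: 0.0127
```

```bash
 python3 shot.py g3 m
```

```text
t 12.03 tcp [ 0.5521 -0.1742  0.1576] w 0.0127 F [ 0.7 -0.5 -1.2]
tip [ 0.552  -0.1741  0.0846] tip box [-0.0503 -0.3412  0.0846] zaxis box [-0.002  0.001 -1.   ] yaw jaw 87.45
```

View pics/g3z.png

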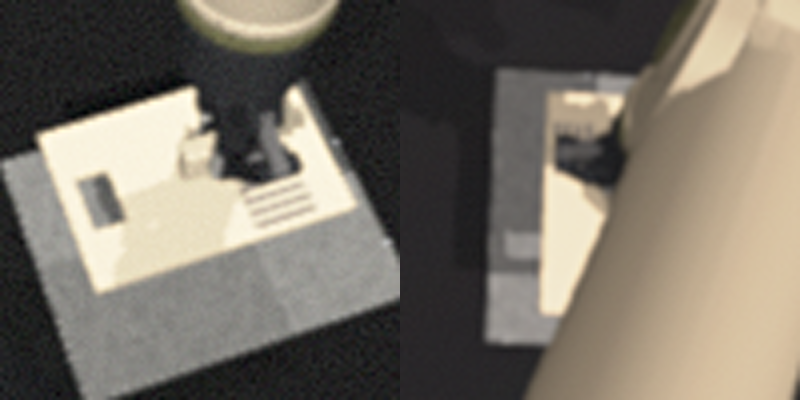

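Call:
arm_command --rows '[[[0,0,-0.1,0,0,0,1],[0,0,-0.18,0,0,0,1],[0,0,-0.21,0,0,0,1],[0,0,-0.22,0,0,0,1],[0,0,-0.225,0,0,0,1],[0,0,-0.23,0,0,0,1],[0,0,-0.23,0,0,0,1]]]'

```text
time: 13.0
tcp_pos: [0.5515, -0.1751, 0.0879]
eef_rot: [-0.072, -3.139, -0.0]
contact_force: [0.5, 0.5, -1.2]
width: 0.0132
```

Call:
arm_command --rows '[[[0,0,-0.003,0,0,0,1],[0,0,-0.006,0,0,0,1],[0,0,-0.008,0,0,0,1],[0,0,-0.01,0,0,0,1]]]'

```text
time: 13.5
tcp_pos: [0.5515, -0.1752, 0.0864]
eef_rot: [-0.072, -3.139, -0.002]
contact_force: [-9.2, 3.4, 22.3]
width: 0.013
```

Call:
arm_command --rows '[[[0,0,0.001,0,0,0,1],[0,0,0.001,0,0,0,1],[0,0,0.002,0,0,0,0.4],[0,0,0.002,0,0,0,0],[0,0,0.002,0,0,0,0],[0,0,0.05,0,0,0,0],[0,0,0.15,0,0,0,0],[0,0,0.3,0,0,0,0],[0,0,0.45,0,0,0,0],[0,0,0.45,0,0,0,1]]]'

```text
time: 14.75
tcp_pos: [0.553, -0.1762, 0.2246]
eef_rot: [0.073, 3.135, -0.001]
contact_force: [0.0, -0.6, -0.4]
width: 0.0255
```

```bash
 python3 shot.py g4 m
```

```text
t 14.75 tcp [ 0.553  -0.1762  0.2246] w 0.0255 F [ 0.  -0.6 -0.4]
tip [ 0.5534 -0.1763  0.1516] tip box [-0.0493 -0.3437  0.1516] zaxis box [ 0.005 -0.002 -1.   ] yaw jaw 87.33
```

View pics/g4z.png

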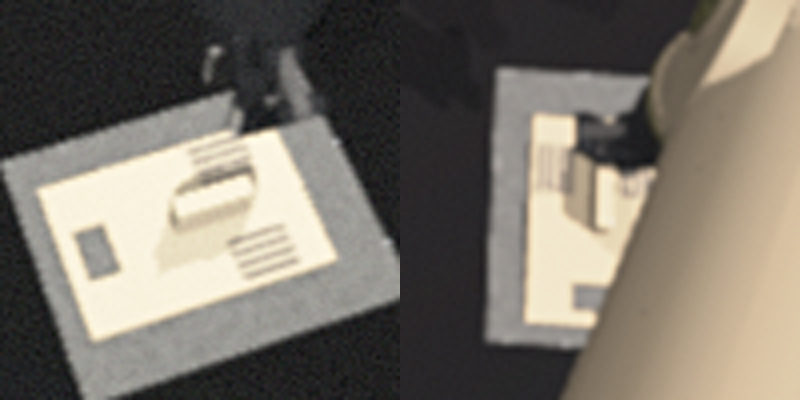

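Call:
arm_command --rows '[[[0.05,1,0,0,0,0.083,1],[0.05,1,0,0,0,0.083,1],[0.05,1,0,0,0,0.083,1],[0.05,1,0,0,0,0.083,1],[0.05,1,0,0,0,0.083,1],[0.05,1,0,0,0,0.083,1],[0.05,1,0,0,0,0.083,1]]]'

```text
time: 15.72
tcp_pos: [0.5658, 0.1242, 0.2185]
eef_rot: [0.336, -3.119, 0.002]
contact_force: [-0.8, -0.9, 0.1]
width: -0.0001
```

Call:
arm_command --rows '[[[0.043,0.19,0,0,0,0,1],[0.043,0.19,0,0,0,0,1],[0.043,0.19,-0.1,0,0,0,1],[0.043,0.19,-0.2,0,0,0,1],[0.043,0.19,-0.24,0,0,0,1],[0.043,0.19,-0.24,0,0,0,1]]]'

```text
time: 16.48
tcp_pos: [0.5791, 0.1806, 0.1471]
eef_rot: [0.334, -3.12, 0.002]
contact_force: [-0.0, 0.6, 1.6]
width: 0.0001
```

```bash
 python3 shot.py g5
```

```text
t 16.48 tcp [0.5791 0.1806 0.1471] w 0.0001 F [-0.   0.6  1.6]
tip [0.5788 0.1805 0.0741] tip box [ 0.0509 -0.0003  0.0741] zaxis box [-0.004 -0.001 -1.   ] yaw jaw 102.21
```

View pics/g5z.png

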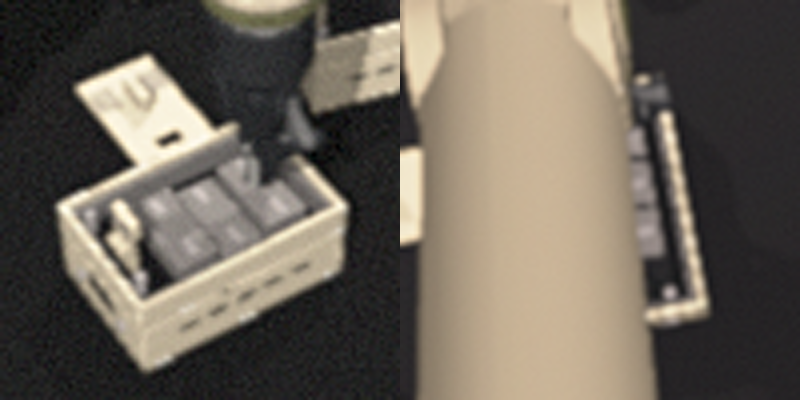

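Call:
arm_command --rows '[[[0.005,0,-0.01,0,0,0,1],[0.005,0,-0.02,0,0,0,1],[0.005,0,-0.03,0,0,0,1],[0.005,0,-0.04,0,0,0,1],[0.005,0,-0.05,0,0,0,1],[0.005,0,-0.055,0,0,0,1]]]'

```text
time: 17.32
tcp_pos: [0.5808, 0.182, 0.1314]
eef_rot: [0.336, -3.121, -0.0]
contact_force: [-2.6, -0.7, 4.9]
width: -0.0001
```

Call:
arm_command --rows '[[[0,0,-0.003,0,0,0,1],[0,0,-0.006,0,0,0,1],[0,0,-0.008,0,0,0,1],[0,0,-0.008,0,0,0,1]]]'

```text
time: 17.82
tcp_pos: [0.5808, 0.182, 0.129]
eef_rot: [0.336, -3.121, -0.0]
contact_force: [-2.3, -0.5, 3.7]
width: 0.0
```

Call:
arm_command --rows '[[[0,0,-0.003,0,0,0,1],[0,0,-0.005,0,0,0,1],[0,0,-0.005,0,0,0,1]]]'

```text
time: 18.2
tcp_pos: [0.5808, 0.182, 0.1287]
eef_rot: [0.336, -3.121, -0.001]
contact_force: [-6.9, -1.0, 14.5]
width: 0.0002
```

Call:
arm_command --rows '[[[0,0,0.05,0,0,0,1],[0,0,0.08,0,0,0,1],[-0.127,-0.029,0.08,0,0,0,1],[-0.127,-0.029,0.08,0,0,0,1],[-0.127,-0.029,0.05,0,0,0,1],[-0.127,-0.029,0.04,0,0,0,1],[-0.127,-0.029,0.03,0,0,0,1],[-0.127,-0.029,0.022,0,0,0,1],[-0.127,-0.029,0.016,0,0,0,1],[-0.127,-0.029,0.01,0,0,0,1]]]'

```text
time: 19.45
tcp_pos: [0.5427, 0.1732, 0.1301]
eef_rot: [0.336, -3.121, 0.0]
contact_force: [-0.0, 1.1, -0.7]
width: 0.0002
```

Call:
arm_command --rows '[[[0,0,-0.003,0,0,0,1],[0,0,-0.006,0,0,0,1],[0,0,-0.008,0,0,0,1],[0,0,-0.008,0,0,0,1]]]'

```text
time: 19.95
tcp_pos: [0.5427, 0.1732, 0.1287]
eef_rot: [0.336, -3.121, -0.001]
contact_force: [-4.8, -1.6, 8.4]
width: -0.0003
```

Call:
arm_command --rows '[[[0,0,0.05,0,0,0,1],[0,0,0.08,0,0,0,1],[-0.127,-0.029,0.08,0,0,0,1],[-0.127,-0.029,0.08,0,0,0,1],[-0.127,-0.029,0.05,0,0,0,1],[-0.127,-0.029,0.04,0,0,0,1],[-0.127,-0.029,0.03,0,0,0,1],[-0.127,-0.029,0.022,0,0,0,1],[-0.127,-0.029,0.016,0,0,0,1],[-0.127,-0.029,0.01,0,0,0,1]]]'

```text
time: 21.2
tcp_pos: [0.505, 0.1647, 0.1309]
eef_rot: [0.336, -3.121, 0.0]
contact_force: [-1.9, 0.3, 5.8]
width: 0.0004
```

Call:
arm_command --rows '[[[0,0,-0.003,0,0,0,1],[0,0,-0.006,0,0,0,1],[0,0,-0.009,0,0,0,1],[0,0,-0.011,0,0,0,1],[0,0,-0.011,0,0,0,1]]]'

```text
time: 21.82
tcp_pos: [0.505, 0.1647, 0.1286]
eef_rot: [0.336, -3.121, -0.001]
contact_force: [-7.0, -1.4, 15.2]
width: 0.0003
```

Call:
arm_command --rows '[[[0,0,0.1,0,0,0,1],[0,0,0.3,0,0,0,1],[0,0,0.45,0,0,0,1],[-0.1,0.9,0.5,0,0,0,1],[-0.1,0.9,0.5,0,0,0,1],[-0.1,0.9,0.5,0,0,0,1],[-0.1,0.9,0.5,0,0,0,1],[-0.1,0.9,0.5,0,0,0,1],[-0.1,0.9,0.5,0,0,0,1]]]'

```text
time: 22.95
tcp_pos: [0.4736, 0.4369, 0.2763]
eef_rot: [0.342, -3.119, 0.001]
contact_force: [0.3, -1.0, 0.4]
width: -0.0
```

```bash
 python3 shot.py g6; python3 shot.py g7 m; python3 -c "
import cv2,numpy as np
cv2.imwrite('pics/g67.png',np.vstack([cv2.resize(cv2.imread(f'pics/g{k}z.png'),(590,295)) for k in (6,7)]))
a=cv2.imread('pics/g7t.png');b=cv2.imread('pics/top0.png');cv2.imwrite('pics/cmp.png',np.vstack([x[90:150,210:360] for x in (b,a)]).repeat(4,0).repeat(4,1))"
```

```text
t 22.95 tcp [0.4736 0.4369 0.2763] w -0.0 F [ 0.3 -1.   0.4]
tip [0.4733 0.4368 0.2033] tip box [0.002  0.2726 0.2033] zaxis box [-0.004 -0.    -1.   ] yaw jaw 102.52
t 23.05 tcp [0.4753 0.4334 0.2769] w -0.0004 F [0.3 0.1 0.3]
tip [0.4752 0.4332 0.2039] tip box [0.003  0.2687 0.2039] zaxis box [-0.003 -0.001 -1.   ] yaw jaw 102.23
```

View pics/g67.png

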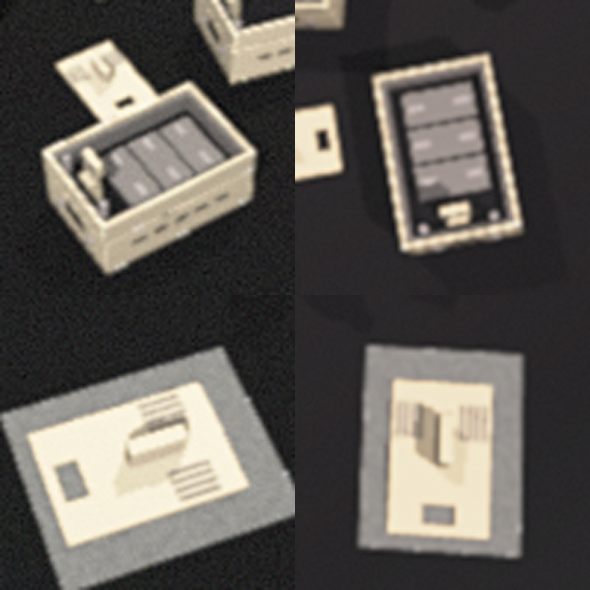

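View pics/cmp.png

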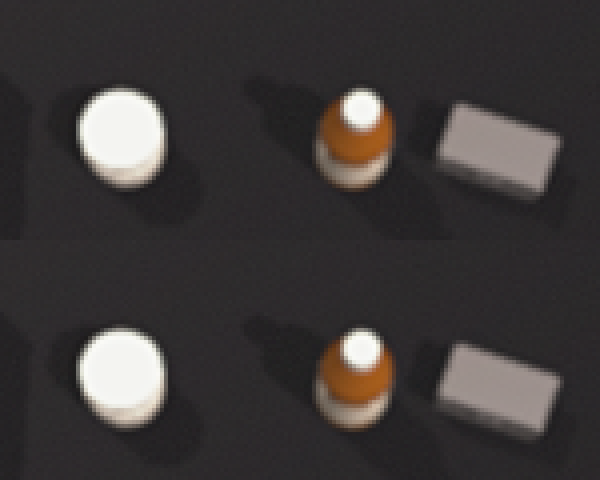

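The three packs sit level, the cover lies flat in the middle of the mat, and the bottle, dishes and slide box haven't moved. I'm handing in.

```bash
python3 -c "
from h import *
print(r.hand_in())"
```

```text
the job is handed in; nothing more can be done
None
```

The job is done and handed in at about 23 s of the 70 s allowed; the hand-in gave no verdict.

- **Snap tab:** I pressed it inward with the closed fingertips until it pushed back with about 6.5 N, and the cover's tab end sprang up.
- **Cover:** I lifted it by the ridge and lowered it until it pressed on the mat with 22 N, still gripped, before letting go. The pictures show it flat, ridge up, in the middle of the mat. From the gripper pose at release I put the ridge about 7 mm from the mat's centre.
- **Packs:** The two outer packs stood proud, and I pressed them until they stopped hard. The middle pack was already home. All three stopped at the same height, within 0.1 mm, which matches the expected home height of 56 mm.
- **Bystanders and final state:** Before-and-after top views show no movement of the bottle, dishes or slide box. The arm was clear of everything at hand-in.

No check failed or disagreed.

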